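# Unlock the pastry-cutter box with its combination wheels

### The job

The locked grey steel box holds the pastry cutters. Its code, read left to right from the robot's side, is 4-7-2: roll the three thumbwheels to it with a light touch, then slide the catch away from the wheels as far as it goes so that the sprung lid pops up, and let go. Never lean on or force any part of the lock box (stay under 18 N), and leave the jar, mug and bottle around it alone.

Things in the scene. Friction and masses are not known exactly. Their poses are not given: they have to be found in the camera images.
- lock_box: Grey steel box, 200 (x) by 300 (y) by 80 mm high, fixed, level. Origin at the centre of its underside; x from its front (robot side) to its back, y to the left, z up. The front 60 mm of its top (x -100 to -40, z = 80 mm) is the fixed lock deck with, left to right, three thumbwheels and the sliding catch; behind it is the lid. All points and joints below are on it
- left_wheel (a joint): Left thumbwheel, dark steel, 32 mm across, 12 mm wide, white digits 0-9 round the rim, axle along the box's y. Value = 0.628 x the digit on top; it turns endlessly. Pushing the rim's top to +x of the box (away from the robot) raises the value. Ten spring clicks a turn: let go within 0.2 rad of a digit it snaps to it; to roll it on takes about 3 N along the rim
- mid_wheel (a joint): Middle thumbwheel, dark steel, 32 mm across, 12 mm wide, white digits 0-9 round the rim, axle along the box's y. Value = 0.628 x the digit on top; it turns endlessly. Pushing the rim's top to +x of the box (away from the robot) raises the value. Ten spring clicks a turn: let go within 0.2 rad of a digit it snaps to it; to roll it on takes about 3 N along the rim
- right_wheel (a joint): Right thumbwheel, dark steel, 32 mm across, 12 mm wide, white digits 0-9 round the rim, axle along the box's y. Value = 0.628 x the digit on top; it turns endlessly. Pushing the rim's top to +x of the box (away from the robot) raises the value. Ten spring clicks a turn: let go within 0.2 rad of a digit it snaps to it; to roll it on takes about 3 N along the rim
- left_wheel_top (a point): Fixed point on the box at the top of the left wheel's rim, straight above its axle, 8 mm above the lock deck. The digit to be read is the one here. In the box frame at (-72, 90, 88) mm
- mid_wheel_top (a point): Fixed point on the box at the top of the middle wheel's rim, straight above its axle, 8 mm above the lock deck. The digit to be read is the one here. In the box frame at (-72, 58, 88) mm
- right_wheel_top (a point): Fixed point on the box at the top of the right wheel's rim, straight above its axle, 8 mm above the lock deck. The digit to be read is the one here. In the box frame at (-72, 26, 88) mm
- left_wheel_code (a point): Point on the rim of the left wheel in the middle of its digit 4, z axis pointing out along the radius: straight up when this digit is on top
- mid_wheel_code (a point): Point on the rim of the middle wheel in the middle of its digit 7, z axis pointing out along the radius: straight up when this digit is on top
- right_wheel_code (a point): Point on the rim of the right wheel in the middle of its digit 2, z axis pointing out along the radius: straight up when this digit is on top
- catch (a joint): Sliding catch on the lock deck, to the right of the wheels. 0 = at rest (locked), 0.015 m = fully slid to the right (-y of the box) against its stop. A spring pushes it back with 3 to 6 N. It is blocked after about 1 mm unless all three wheels stand on the code; from about 0.012 m it frees the lid
- catch_top (a point): Middle of the top of the catch's ribbed dark steel thumb-piece, 20 mm (x) by 12 mm (y), its top 14 mm above the lock deck; moves with the catch. At rest at (-72, -66, 94) mm in the box frame
- lid (a joint): Lid of the box, 140 mm (x) by 300 mm (y), hinged along its back edge at x = 100 mm, z = 80 mm. 0 = shut, grows as it opens; a spring lifts it by itself to about 0.5 rad (front edge 67 mm up) once the catch frees it
- lid_front (a point): Middle of the lid's front edge on its upper face; at (-40, 0, 80) mm in the box frame when shut
- jar: Bystander: jam jar with black lid, 76 mm across, 110 mm high, loose, to the front left of the box. Origin at the centre of its underside
- mug: Bystander: white mug, 82 mm across, 95 mm high, loose, to the right of the box. Origin at the centre of its underside
- juice: Bystander: yellow juice bottle with green cap, 68 mm across, 200 mm high, loose, to the left of the box, behind the jar. Origin at the centre of its underside

How it is judged:
By the outcome, as a careful person would: the job done as asked, in the order asked, and still so for the second after the job is handed in, with the robot touching nothing.
It also fails if it takes over 72 s, if anything falls off the work surface, if the arm or the gripper's body presses on something with over 40 N, if the wrist force passes 120 N, or if a joint passes its speed limit or range.

### The arm

A 7-joint arm with a two-finger parallel gripper is mounted at the origin on the work surface. World frame = base frame: x ahead of the robot, y to its left, z up, the work surface at z = 0. Lengths are in m, angles in rad, forces in N, time in s.
With the tool pointing down it reaches from about 0.4 to 0.875 m from the base axis. Payload 6.5 kg.
Tool frame: the origin (TCP) lies midway between the tips of the shut fingers; the grasp point (between the pads) lies 19 mm behind it (ctrl.tcp_to_grasp is the z of the grasp point in the tool frame, in m); z points along the fingers, y is the line along which they close (so a half turn about z gives the same grasp; the last joint's range is limited). The gripper opens to 85 mm and grips with 20 to 120 N. Pads are 22 mm wide; open, the fingers measure 114 mm over their backs; the gripper's body (76 mm by 85 mm) begins 54 mm behind the grasp point. The pads swing forward as they close: fully open they stand 13 mm farther back than shut.
Start: joints at [1.087, 0.536, -0.004, 1.538, 0.003, 1.067, -0.071], TCP at [0.264, -0.594, 0.231] pointing down, gripper open.
Joint ranges: [-2.7, 2.7], [-0.37, 2.16], [-1.27, 1.26], [0.24, 2.4], [-1.31, 4.45], [0.19, 1.91], [-2.76, 2.76]. Speed limits (rad/s): [2.39, 2.39, 3.14, 3.14, 3.14, 3.14, 3.14].

### API

Orientations are given as a rotation vector (axis times angle).
In Python, from station import ctrl gives the robot as it stands.
- The arm moves only by the tool arm_command, never from a script. Its argument "rows" is a list of rows, each a list of 7 numbers: the shift along the tool's x, y, z normalised to -1 to 1, where 1 is 0.6 m, then the turn, a rotation vector about the tool's x, y, z normalised to -1 to 1, where 1 is 90 degrees, then the opening, from 0 (shut) to 1 (fully open). In form: [[dx, dy, dz, ax, ay, az, gripper], ...]. A call has 1 to 10 rows; each row is the pose to reach, as a shift and turn from the pose commanded when the call began, along the tool's axes at that moment; what a row does not reach only later rows make up. A row lasts 1/10 s, in which the tool goes at most 50 mm and 8.59 degrees, less where a joint would pass 70% of its speed; a pose out of reach is approached as far as the arm can. A call with a number of a shift or a turn outside -1 to 1 is refused whole. A call with a gripper value outside its range is refused whole. The fingers move at their own pace and stop on an object; the grip force is fixed at half the most. Time passes only in rows, so rows that repeat a pose let the fingers close. It gives the time, the measured TCP pose, the force, the opening and the grip force at its end, in the units of the state.
- ctrl.get_state(): the state, without advancing time (a new reading comes with each control period).
- ctrl.grab_frame(name): name is "scene" or "top" or "wrist"; returns (picture, depth): 420x560x3 uint8, red, green, blue; 420x560 float32, m along the optical axis (not along the pixel's ray), 0 where there is no reading.
- ctrl.calibration(name): a dict with "fx", "fy", "cx", "cy" (pixels), "rvec" (rotation vector, rad) and "tvec" (3), from world to camera coordinates, as OpenCV has them; the wrist camera has in their place "hand_eye" (4x4, takes a point from camera to tool coordinates, whose origin is the TCP and whose axes are the flange's). Camera axes: x right, y down, z forward; pixel columns grow to the right and rows downward; lengths in m; the calibration is good to about 2 mm. A picture is of the moment at which its call begins: read the wrist's pose just before it. calibration takes no time and is no camera call.
- ctrl.job_done(): hands the job in; it is judged then, once.
Trained networks look in the newest picture that a camera, given by its name, has taken for a name from the list of things; names that differ only in an ending like _2 or _b are one class to them, and where a whole thing is asked for, a point or a joint stands for the part that bears it (a point fixed in the world has none). Each returns a list of dicts, best first, with "p" (0 to 1); they miss things now and then, are a little off and sometimes report something else, mostly with a low value. They report only what shows in the picture. A call takes as long as a camera call.
- ctrl.boxes_of(label, camera): "extent" ([left, top, width, height] in pixels, round what is visible of it).
- ctrl.outline_of(label, camera): "mask" (420x560 bool, what is visible of it) and "extent" ([left, top, width, height] in pixels, round what is visible of it).
The state is a dict: "time_s": time; "q": joint angles; "joint_vel": joint speeds; "joint_torque": joint torques, N m; "ee_pos": TCP position; "orientation": TCP orientation; "wrist_force": force on the tool from outside, world axes, zero at the start; "ft_torque": the same for the moment, N m; "finger_gap": finger opening in m; "gripper_force": force on a finger pad.
Only numpy, scipy, OpenCV 4.12 (cv2) and the standard library are available. Lean on these libraries where they do the work, as an engineer would, in place of code of your own. Each camera call takes 0.05 s, during which the arm holds its last target. There are 200 camera calls.

## Working session

There is one attempt and no reset: what is moved stays moved. The work goes in short steps, Python scripts to look and compute and a tool call to move; the robot and the scene stay as the last step left them, time stands still between calls to the robot, and variables do not carry over. Pictures are saved under pics/ and viewed, at most 10 in all, crops included, and the job is handed in when it is done.

Besides the shell and the picture viewer there is one more tool, called after "Request:" by a JSON object that holds its "method" and its "body". arm_command: Moves the arm, as the interface text tells. Its arguments: {"type":"object","properties":{"rows":{"type":"array","items":{"type":"array","items":{"type":"number","minimum":-1,"maximum":1}}}},"required":["rows"]}

```bash
mkdir -p pics; ls; cat > h.py <<'E'
import numpy as np, cv2
from scipy.spatial.transform import Rotation as R
from station import ctrl
def save(n,im): cv2.imwrite('pics/'+n+'.png',im[:,:,::-1])
def w2c(name):
    c=ctrl.calibration(name); K=np.array([[c['fx'],0,c['cx']],[0,c['fy'],c['cy']],[0,0,1]])
    if 'hand_eye' in c:
        s=ctrl.get_state(); T=np.eye(4);T[:3,:3]=R.from_rotvec(s['orientation']).as_matrix();T[:3,3]=s['ee_pos']
        M=np.linalg.inv(T@np.array(c['hand_eye']))
    else:
        M=np.eye(4);M[:3,:3]=R.from_rotvec(np.ravel(c['rvec'])).as_matrix();M[:3,3]=np.ravel(c['tvec'])
    return K,M
def cloud(depth,K,M):
    v,u=np.mgrid[:depth.shape[0],:depth.shape[1]]
    p=np.stack([(u-K[0,2])/K[0,0]*depth,(v-K[1,2])/K[1,1]*depth,depth,np.ones_like(depth)],-1)
    return (p@np.linalg.inv(M).T)[...,:3]
def proj(P,K,M):
    P=np.atleast_2d(P); c=P@M[:3,:3].T+M[:3,3]; q=c@K.T; return q[:,:2]/q[:,2:]
E
python3 - <<'E'
from h import *
s=ctrl.get_state();print(s['time_s'],s['ee_pos'],s['orientation'],s['wrist_force'],s['finger_gap'])
out=[]
for n in('top','scene'):
    im,d=ctrl.grab_frame(n);K,M=w2c(n);P=cloud(d,K,M);out.append(im)
    np.savez(n,im=im,d=d)
    for l in('lock_box','jar','mug','juice'):
        for o in ctrl.outline_of(l,n)[:1]:
            m=o['mask']&(d>0);print(n,l,o['p'],o['extent'],np.median(P[m],0).round(3),P[m].min(0).round(3),P[m].max(0).round(3))
save('a_top',out[0]);save('a_scene',out[1])
E
```

```text
pics
0.0 [ 0.26346876 -0.59351553  0.23039713] [-3.07161923e+00 -6.51315712e-01  7.78425538e-04] [ 0.49872933  0.00775201 -0.09034791] 0.08511353721202833
top lock_box 0.61 [214.0, 143.7, 167.0, 120.7] [ 0.56  -0.007  0.08 ] [ 0.445 -0.17  -0.005] [0.681 0.169 0.098]
top jar 0.94 [154.2, 217.5, 50.2, 36.9] [0.496 0.218 0.108] [ 0.46   0.192 -0.002] [0.534 0.263 0.113]
top mug 0.64 [411.1, 178.1, 57.5, 59.2] [ 0.548 -0.302  0.044] [ 0.502 -0.356 -0.004] [ 0.619 -0.246  0.098]
top juice 0.61 [159.6, 147.8, 50.3, 48.0] [0.617 0.2   0.131] [ 0.592  0.178 -0.004] [0.694 0.298 0.202]
scene lock_box 0.62 [177.0, 162.0, 171.4, 132.7] [ 0.607 -0.039  0.078] [ 0.355 -0.169 -0.004] [0.688 0.229 0.095]
scene jar 0.59 [301.6, 138.5, 27.9, 48.2] [0.523 0.212 0.08 ] [0.472 0.143 0.004] [0.59  0.26  0.112]
scene mug 0.57 [109.9, 248.7, 52.9, 65.3] [ 0.569 -0.29   0.062] [ 0.405 -0.328 -0.003] [ 0.62  -0.227  0.096]
scene juice 0.79 [332.7, 131.1, 39.1, 85.0] [0.645 0.195 0.105] [ 0.471  0.176 -0.003] [0.666 0.383 0.201]
```

View pics/a_top.png

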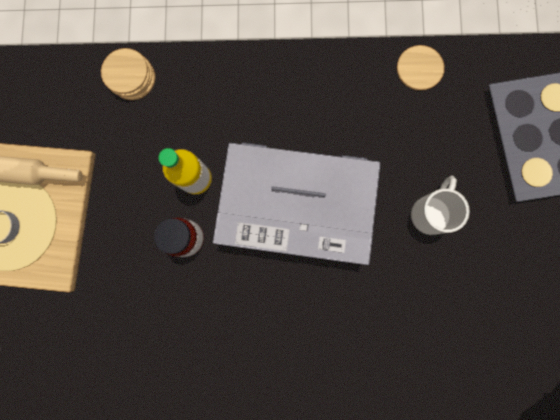

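```bash
python3 - <<'E'
from h import *
z=np.load('top.npz');K,M=w2c('top');P=cloud(z['d'],K,M)
m=(abs(P[...,2]-.08)<.007)&(abs(P[...,0]-.56)<.16)&(abs(P[...,1])<.2)&(z['d']>0)
n,lab,st,_=cv2.connectedComponentsWithStats(m.astype(np.uint8));k=1+st[1:,4].argmax();print(st[k])
q=P[lab==k][:,:2].astype(np.float32)
print(cv2.minAreaRect(q), np.median(P[lab==k][:,2]))
c=ctrl.calibration('wrist');print(c)
h=P[...,2]
mm=(h>.086)&(h<.105)&(abs(P[...,0]-.5)<.06)&(abs(P[...,1])<.15)
n,lab,st,_=cv2.connectedComponentsWithStats(mm.astype(np.uint8))
for i in range(1,n):
    if st[i,4]>3: print(st[i],P[lab==i].mean(0).round(4),P[lab==i].max(0).round(4))
E
```

```text
[  213   143   166   122 15389]
((0.565379798412323, -0.0054597556591033936), (0.30065929889678955, 0.20471349358558655), 81.83145904541016) 0.07947407503935766
{'fx': 368.41473809233224, 'fy': 368.41473809233224, 'cx': 282.007090733188, 'cy': 213.9868378020447, 'hand_eye': array([[ 2.84501078e-04, -9.63323917e-01, -2.68341108e-01,
         6.70939183e-02],
       [ 9.99999823e-01,  4.14107191e-04, -4.26391373e-04,
         5.07087844e-04],
       [ 5.21874990e-04, -2.68340939e-01,  9.63323865e-01,
        -1.43965306e-01],
       [ 0.00000000e+00,  0.00000000e+00,  0.00000000e+00,
         1.00000000e+00]])}
[242 228   7   9  35] [0.5051 0.0939 0.0875] [0.5127 0.0995 0.0896]
[258 230   7  10  42] [0.4997 0.0624 0.0874] [0.5085 0.0688 0.0897]
[275 232   7  11  35] [0.4953 0.0306 0.0873] [0.5046 0.0362 0.0898]
[323 238   7  11  67] [ 0.4824 -0.06    0.0936] [ 0.4922 -0.0545  0.0977]
```

The top view shows the grey box at the centre, with wheels near (245,233), (262,235) and (279,237) and the catch near (327,244). The mug is to the right at (440,212), and the jar (180,237) and bottle (185,172) are to the left. The depth fit agrees with this. Next I'll work out the move to a wrist view of the wheels.

```bash
cat >> h.py <<'E'
O=np.array([.5654,-.0055,0.]);YAW=np.radians(-8.17)
RB=R.from_euler('z',YAW).as_matrix()
def b2w(p): return O+RB@(np.array(p)/1000)
def w2b(p): return (RB.T@(np.array(p)-O))*1000
RD=RB@np.diag([1,-1,-1.])   # tool down, tool x = box x
def goto(pb,Rt=RD):
    s=ctrl.get_state();Rn=R.from_rotvec(s['orientation']).as_matrix()
    print('t',s['time_s'],'now box mm',w2b(s['ee_pos']).round(1),'F box',(RB.T@s['wrist_force']).round(2))
    print('shift units',(Rn.T@(b2w(pb)-s['ee_pos'])/.6).round(4),'turn units',(R.from_matrix(Rn.T@Rt).as_rotvec()/(np.pi/2)).round(4))
E
python3 -c "
from h import *
goto([-139,58,160])"
```

```text
t 0.5 now box mm [-215.  -625.5  231.3] F box [-1.06  0.05 -0.7 ]
shift units [ 0.7127 -0.8976  0.1188] turn units [-0.      0.      0.3567]
```

Request:
{"method": "arm_command", "body": {"rows": [[0.713,-0.898,0.119,0,0,0.357,0],[0.713,-0.898,0.119,0,0,0.357,0],[0.713,-0.898,0.119,0,0,0.357,0],[0.713,-0.898,0.119,0,0,0.357,0],[0.713,-0.898,0.119,0,0,0.357,0],[0.713,-0.898,0.119,0,0,0.357,0],[0.713,-0.898,0.119,0,0,0.357,0],[0.713,-0.898,0.119,0,0,0.357,0],[0.713,-0.898,0.119,0,0,0.357,0],[0.713,-0.898,0.119,0,0,0.357,0]]}}

```text
time_s: 1.5
ee_pos: [0.3888, -0.1108, 0.1799]
orientation: [3.133, -0.225, 0.002]
wrist_force: [1.2, -0.6, 0.4]
finger_gap: -0.0001
gripper_force: 0.0
```

```bash
python3 -c "
from h import *
goto([-139,58,125])"
```

```text
t 1.5 now box mm [-159.9 -129.4  179.9] F box [ 1.28 -0.4   0.41]
shift units [ 0.0344 -0.3123  0.0916] turn units [ 0.0001 -0.0009 -0.0004]
```

Request:
{"method": "arm_command", "body": {"rows": [[0.034,-0.312,0.092,0,0,0,0],[0.034,-0.312,0.092,0,0,0,0],[0.034,-0.312,0.092,0,0,0,0],[0.034,-0.312,0.092,0,0,0,0],[0.034,-0.312,0.092,0,0,0,0],[0.034,-0.312,0.092,0,0,0,0]]}}

```text
time_s: 2.1
ee_pos: [0.435, 0.0705, 0.1243]
orientation: [3.134, -0.22, -0.001]
wrist_force: [0.1, -0.8, -0.0]
finger_gap: -0.0001
gripper_force: 0.0
```

```bash
python3 - <<'E'
from h import *
goto([-139,58,125])
K,M=w2c('wrist');im,d=ctrl.grab_frame('wrist');np.savez('w1',im=im,d=d,M=M)
save('w1',im)
p=proj([b2w(x) for x in([-72,90,88],[-72,58,88],[-72,26,88],[-72,-66,94])],K,M);print(p.round(1))
P=cloud(d,K,M);B=(P-O)@RB*1000
h=B[...,2]
for y in(90,58,26):
    m=(h>84)&(h<96)&(abs(B[...,1]-y)<14)&(abs(B[...,0]+72)<25)&(d>0)
    q=B[m];print(y,len(q),q.min(0).round(1),q.max(0).round(1),q.mean(0).round(1))
print(np.median(h[(abs(B[...,0]+90)<5)&(abs(B[...,1]-58)<30)]))
c=im[max(0,int(p[1,1])-60):int(p[1,1])+60,int(p[0,0])-40:int(p[2,0])+40]
save('w1c',cv2.resize(c,None,fx=3,fy=3,interpolation=cv2.INTER_CUBIC)[:600,:800])
E
```

```text
t 2.1 now box mm [-139.8   56.7  124.3] F box [ 0.26 -0.78 -0.01]
shift units [ 0.0014 -0.0021 -0.0012] turn units [0.0001 0.0004 0.0014]
[[209.9 110.2]
 [277.9 110.4]
 [345.8 110.6]
 [550.1 111.1]]
90 1376 [-95.4  81.9  84. ] [-57.9 103.5  91.5] [-72.2  87.8  87.7]
58 1309 [-86.  45.  84.] [-59.6  66.8  91.5] [-72.5  56.   87.8]
26 1358 [-85.4  14.2  84. ] [-59.   35.4  91.2] [-72.4  24.4  87.7]
81.96180982364844
```

View pics/w1c.png

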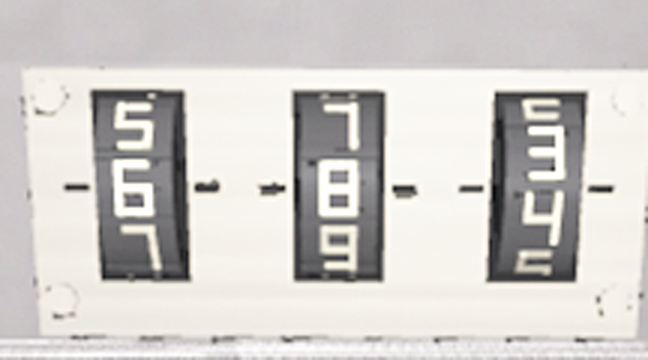

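The wrist crop has its index line at y≈188. Left reads 6, middle reads 8, and right sits halfway between 3 and 4. So all three need pulling toward the robot: left 2 digits, middle 1, right about 1.5, with one digit being 10 mm of rim. I'll start with the middle wheel.

Request:
{"method": "arm_command", "body": {"rows": [[0.123,0,0,0,0,0,0],[0.123,0,0.02,0,0,0,0],[0.123,0,0.045,0,0,0,0],[0.123,0,0.045,0,0,0,0],[0.123,0,0.045,0,0,0,0]]}}

```text
time_s: 2.65
ee_pos: [0.5075, 0.0578, 0.0977]
orientation: [3.133, -0.227, -0.001]
wrist_force: [-0.2, -0.3, 0.1]
finger_gap: -0.0002
gripper_force: 0.0
```

Request:
{"method": "arm_command", "body": {"rows": [[0,0,0.005,0,0,0,0],[0,0,0.01,0,0,0,0],[0,0,0.0125,0,0,0,0],[0,0,0.0125,0,0,0,0]]}}

```text
time_s: 3.05
ee_pos: [0.508, 0.0593, 0.0899]
orientation: [3.134, -0.224, -0.0]
wrist_force: [-0.2, -0.3, -1.3]
finger_gap: 0.0002
gripper_force: 0.0
```

Request:
{"method": "arm_command", "body": {"rows": [[0,0,0.002,0,0,0,0],[0,0,0.002,0,0,0,0]]}}

```text
time_s: 3.25
ee_pos: [0.5082, 0.0593, 0.0887]
orientation: [3.134, -0.224, -0.0]
wrist_force: [-0.5, -0.1, -0.3]
finger_gap: -0.0002
gripper_force: 0.0
```

Request:
{"method": "arm_command", "body": {"rows": [[0,0,0.002,0,0,0,0],[0,0,0.002,0,0,0,0]]}}

```text
time_s: 3.45
ee_pos: [0.5086, 0.0593, 0.088]
orientation: [-3.134, 0.224, -0.001]
wrist_force: [-1.1, -0.3, 4.8]
finger_gap: 0.0001
gripper_force: 2.2
```

Request:
{"method": "arm_command", "body": {"rows": [[0,0,0.001,0,0,0,0],[-0.004,0,0.001,0,0,0,0],[-0.008,0,0.001,0,0,0,0]]}}

```text
time_s: 3.75
ee_pos: [0.5058, 0.0599, 0.088]
orientation: [-3.133, 0.225, -0.007]
wrist_force: [3.4, -0.7, 5.8]
finger_gap: 0.0
gripper_force: 2.5
```

Request:
{"method": "arm_command", "body": {"rows": [[-0.004,0,0,0,0,0,0],[-0.009,0,0,0,0,0,0],[-0.009,0,0,0,0,0,0]]}}

```text
time_s: 4.05
ee_pos: [0.4984, 0.0611, 0.0878]
orientation: [-3.133, 0.224, -0.001]
wrist_force: [-0.9, 0.7, 11.6]
finger_gap: 0.0001
gripper_force: 5.6
```

Request:
{"method": "arm_command", "body": {"rows": [[0,0,-0.015,0,0,0,0],[-0.08,0,-0.06,0,0,0,0],[-0.105,0,-0.06,0,0,0,0],[-0.105,0,-0.06,0,0,0,0]]}}

```text
time_s: 4.45
ee_pos: [0.4327, 0.0698, 0.1233]
orientation: [3.133, -0.222, -0.004]
wrist_force: [0.4, 0.2, -0.3]
finger_gap: -0.0
gripper_force: 0.0
```

```bash
cat >> h.py <<'E'
def look(n):
    goto([-139,57,124])
    K,M=w2c('wrist');im,d=ctrl.grab_frame('wrist')
    p=proj([b2w(x) for x in([-72,90,88],[-72,58,88],[-72,26,88])],K,M)
    c=im[max(0,int(p[1,1])-45):int(p[1,1])+45,int(p[0,0])-40:int(p[2,0])+40]
    save(n,cv2.resize(c,None,fx=3,fy=3,interpolation=cv2.INTER_CUBIC)[:600,:800])
E
python3 -c "
from h import *
look('w2')"
```

```text
t 4.45 now box mm [-142.1   55.7  123.3] F box [ 0.4   0.24 -0.28]
shift units [ 0.0051 -0.0021 -0.0012] turn units [0.0006 0.0015 0.0008]
```

View pics/w2.png

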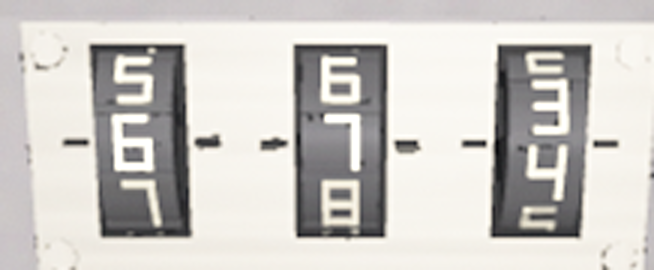

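Middle now reads 7, left 6, and right is still about 3.5. Right wheel next, with a 15 mm pull.

Request:
{"method": "arm_command", "body": {"rows": [[0.07,0.051,0,0,0,0,0],[0.129,0.051,0.02,0,0,0,0],[0.129,0.051,0.051,0,0,0,0],[0.129,0.051,0.051,0,0,0,0],[0.129,0.051,0.051,0,0,0,0]]}}

```text
time_s: 5.0
ee_pos: [0.5074, 0.0284, 0.0919]
orientation: [3.133, -0.224, -0.003]
wrist_force: [0.3, 0.7, 0.5]
finger_gap: -0.0001
gripper_force: 0.0
```

Request:
{"method": "arm_command", "body": {"rows": [[0,0,0.003,0,0,0,0],[0,0,0.005,0,0,0,0],[0,0,0.005,0,0,0,0]]}}

```text
time_s: 5.3
ee_pos: [0.508, 0.0286, 0.0897]
orientation: [-3.134, 0.224, -0.001]
wrist_force: [-0.7, -0.1, -0.0]
finger_gap: -0.0
gripper_force: 0.0
```

Request:
{"method": "arm_command", "body": {"rows": [[-0.004,0,0,0,0,0,0],[-0.004,0,0.002,0,0,0,0],[-0.004,0,0.003,0,0,0,0],[-0.004,0,0.003,0,0,0,0]]}}

```text
time_s: 5.7
ee_pos: [0.5064, 0.0287, 0.088]
orientation: [-3.133, 0.224, -0.002]
wrist_force: [1.0, -0.4, 2.1]
finger_gap: -0.0002
gripper_force: 1.2
```

Request:
{"method": "arm_command", "body": {"rows": [[0,0,0.0015,0,0,0,0],[-0.004,0,0.0015,0,0,0,0],[-0.008,0,0.0015,0,0,0,0]]}}

```text
time_s: 6.0
ee_pos: [0.5029, 0.0292, 0.0878]
orientation: [-3.133, 0.225, -0.006]
wrist_force: [-0.7, 0.1, 11.8]
finger_gap: -0.0004
gripper_force: 5.8
```

Request:
{"method": "arm_command", "body": {"rows": [[-0.004,0,0,0,0,0,0],[-0.008,0,0,0,0,0,0]]}}

```text
time_s: 6.2
ee_pos: [0.4988, 0.0298, 0.088]
orientation: [-3.133, 0.225, -0.008]
wrist_force: [3.2, -1.4, 5.8]
finger_gap: 0.0003
gripper_force: 3.1
```

Request:
{"method": "arm_command", "body": {"rows": [[-0.004,0,0,0,0,0,0],[-0.009,0,0,0,0,0,0],[-0.009,0,0,0,0,0,0]]}}

```text
time_s: 6.5
ee_pos: [0.4915, 0.0308, 0.0877]
orientation: [3.134, -0.225, 0.002]
wrist_force: [-1.3, -0.6, 14.1]
finger_gap: -0.0003
gripper_force: 6.8
```

Request:
{"method": "arm_command", "body": {"rows": [[0,0,-0.025,0,0,0,0],[0.02,-0.07,-0.03,0,0,0,0],[0.02,-0.105,-0.02,0,0,0,0],[0.02,-0.105,-0.006,0,0,0,0],[0.02,-0.105,-0.006,0,0,0,0]]}}

```text
time_s: 7.0
ee_pos: [0.5102, 0.0912, 0.0889]
orientation: [3.133, -0.223, -0.005]
wrist_force: [0.1, -0.2, -0.1]
finger_gap: 0.0001
gripper_force: 0.0
```

Request:
{"method": "arm_command", "body": {"rows": [[0,0,0.002,0,0,0,0],[0,0,0.004,0,0,0,0],[0,0,0.004,0,0,0,0]]}}

```text
time_s: 7.3
ee_pos: [0.5116, 0.0901, 0.0881]
orientation: [3.132, -0.227, -0.0]
wrist_force: [-0.6, -0.3, 2.2]
finger_gap: -0.0
gripper_force: 0.8
```

Request:
{"method": "arm_command", "body": {"rows": [[0,0,0.001,0,0,0,0],[-0.004,0,0.001,0,0,0,0],[-0.008,0,0.001,0,0,0,0]]}}

```text
time_s: 7.6
ee_pos: [0.5085, 0.0916, 0.088]
orientation: [-3.133, 0.226, -0.005]
wrist_force: [3.0, -1.2, 3.9]
finger_gap: -0.0002
gripper_force: 1.9
```

Request:
{"method": "arm_command", "body": {"rows": [[-0.004,0,0,0,0,0,0],[-0.009,0,0,0,0,0,0],[-0.009,0,0,0,0,0,0]]}}

```text
time_s: 7.9
ee_pos: [0.502, 0.0933, 0.0879]
orientation: [-3.133, 0.224, -0.002]
wrist_force: [1.6, -0.4, 8.9]
finger_gap: -0.0001
gripper_force: 4.0
```

Lift, return and do a second stroke.

Request:
{"method": "arm_command", "body": {"rows": [[0,0,-0.012,0,0,0,0],[0.017,0.004,-0.012,0,0,0,0],[0.017,0.004,-0.003,0,0,0,0],[0.017,0.004,-0.003,0,0,0,0]]}}

```text
time_s: 8.3
ee_pos: [0.5111, 0.0888, 0.0882]
orientation: [3.133, -0.225, -0.002]
wrist_force: [0.3, -0.2, 0.1]
finger_gap: -0.0
gripper_force: 0.0
```

Request:
{"method": "arm_command", "body": {"rows": [[0,0,0.002,0,0,0,0],[0,0,0.002,0,0,0,0]]}}

```text
time_s: 8.5
ee_pos: [0.5112, 0.0889, 0.088]
orientation: [3.133, -0.225, -0.001]
wrist_force: [-0.7, -2.2, 4.5]
finger_gap: -0.0
gripper_force: 2.4
```

Request:
{"method": "arm_command", "body": {"rows": [[-0.003,0,0.0007,0,0,0,0],[-0.006,0,0.0007,0,0,0,0],[-0.01,0,0.0007,0,0,0,0]]}}

```text
time_s: 8.8
ee_pos: [0.5067, 0.0901, 0.088]
orientation: [-3.133, 0.225, -0.004]
wrist_force: [3.9, -1.4, 4.4]
finger_gap: 0.0004
gripper_force: 2.4
```

Request:
{"method": "arm_command", "body": {"rows": [[-0.004,0,0,0,0,0,0],[-0.007,0,0,0,0,0,0],[-0.007,0,0,0,0,0,0]]}}

```text
time_s: 9.1
ee_pos: [0.5004, 0.091, 0.0878]
orientation: [3.134, -0.224, -0.002]
wrist_force: [-1.7, -0.3, 11.0]
finger_gap: 0.0
gripper_force: 5.3
```

Request:
{"method": "arm_command", "body": {"rows": [[0,0,-0.015,0,0,0,0],[-0.08,0.05,-0.06,0,0,0,0],[-0.105,0.05,-0.06,0,0,0,0],[-0.105,0.05,-0.06,0,0,0,0]]}}

```text
time_s: 9.5
ee_pos: [0.4301, 0.0689, 0.1235]
orientation: [3.132, -0.224, -0.007]
wrist_force: [1.1, -0.6, -0.9]
finger_gap: -0.0003
gripper_force: 0.0
```

```bash
python3 -c "
from h import *
look('w3')"
```

```text
t 9.5 now box mm [-144.5   54.4  123.5] F box [ 1.19 -0.43 -0.91]
shift units [ 0.0091 -0.0043 -0.0009] turn units [ 0.0013  0.0027 -0.0001]
```

View pics/w3.png

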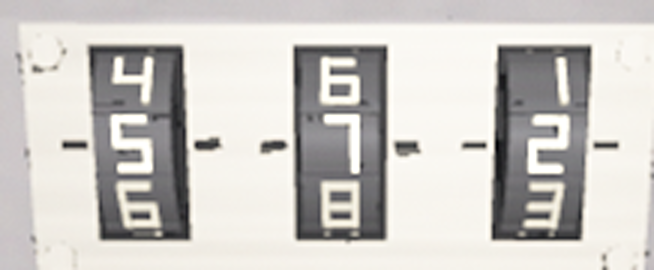

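Right reads 2, middle 7, and left 5. Left needs one more digit.

Request:
{"method": "arm_command", "body": {"rows": [[0.07,-0.057,0,0,0,0,0],[0.131,-0.057,0.02,0,0,0,0],[0.131,-0.057,0.056,0,0,0,0],[0.131,-0.057,0.056,0,0,0,0],[0.131,-0.057,0.056,0,0,0,0]]}}

```text
time_s: 10.05
ee_pos: [0.5164, 0.0927, 0.0895]
orientation: [3.133, -0.224, -0.004]
wrist_force: [-0.5, 0.4, 0.9]
finger_gap: -0.0002
gripper_force: 0.0
```

Request:
{"method": "arm_command", "body": {"rows": [[0,0,0.002,0,0,0,0],[0,0,0.003,0,0,0,0],[0,0,0.003,0,0,0,0]]}}

```text
time_s: 10.35
ee_pos: [0.5169, 0.0925, 0.0884]
orientation: [3.133, -0.224, -0.0]
wrist_force: [-0.8, -0.4, -0.5]
finger_gap: 0.0002
gripper_force: 0.0
```

Request:
{"method": "arm_command", "body": {"rows": [[-0.005,0,-0.001,0,0,0,0],[-0.005,0,0,0,0,0,0],[-0.005,0,0.0015,0,0,0,0],[-0.005,0,0.0015,0,0,0,0]]}}

```text
time_s: 10.75
ee_pos: [0.5145, 0.0929, 0.0878]
orientation: [3.133, -0.224, 0.001]
wrist_force: [-2.7, 0.5, 8.3]
finger_gap: 0.0
gripper_force: 3.9
```

Request:
{"method": "arm_command", "body": {"rows": [[-0.004,0,0,0,0,0,0],[-0.008,0,0,0,0,0,0],[-0.012,0,0,0,0,0,0]]}}

```text
time_s: 11.05
ee_pos: [0.5087, 0.0941, 0.0879]
orientation: [-3.133, 0.225, -0.005]
wrist_force: [2.7, -1.0, 5.4]
finger_gap: -0.0001
gripper_force: 3.4
```

Request:
{"method": "arm_command", "body": {"rows": [[-0.004,0,0,0,0,0,0],[-0.006,0,0,0,0,0,0],[-0.006,0,0,0,0,0,0]]}}

```text
time_s: 11.35
ee_pos: [0.5032, 0.0949, 0.0878]
orientation: [-3.134, 0.224, 0.001]
wrist_force: [-1.4, -0.5, 11.8]
finger_gap: 0.0001
gripper_force: 5.8
```

Request:
{"method": "arm_command", "body": {"rows": [[0,0,-0.015,0,0,0,0],[-0.08,0.05,-0.06,0,0,0,0],[-0.105,0.05,-0.06,0,0,0,0],[-0.105,0.05,-0.06,0,0,0,0]]}}

```text
time_s: 11.75
ee_pos: [0.4328, 0.0727, 0.1233]
orientation: [3.132, -0.224, -0.006]
wrist_force: [0.2, 0.6, -2.0]
finger_gap: 0.0
gripper_force: 0.0
```

```bash
python3 -c "
from h import *
look('w4')
goto([-74,-36,105])"
```

```text
t 11.75 now box mm [-142.3   58.5  123.3] F box [ 0.11  0.63 -2.04]
shift units [ 0.0056  0.0026 -0.0012] turn units [ 0.0013  0.0023 -0.0002]
t 11.8 now box mm [-140.1   59.5  123.4] F box [ 0.91 -0.06 -0.69]
shift units [0.1102 0.1592 0.0306] turn units [ 0.0005  0.0009 -0.0001]
```

View pics/w4.png

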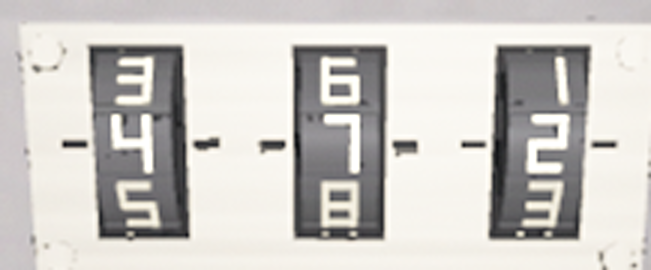

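The code 4-7-2 is set. Next I'll move to the left of the catch.

Request:
{"method": "arm_command", "body": {"rows": [[0.04,0.08,0,0,0,0,0],[0.107,0.155,0.01,0,0,0,0],[0.107,0.155,0.03,0,0,0,0],[0.107,0.155,0.05,0,0,0,0],[0.107,0.155,0.06,0,0,0,0],[0.107,0.155,0.06,0,0,0,0]]}}

```text
time_s: 12.4
ee_pos: [0.4859, -0.0258, 0.086]
orientation: [-3.133, 0.221, 0.005]
wrist_force: [0.1, 1.0, 0.6]
finger_gap: -0.0001
gripper_force: 0.0
```

```bash
python3 - <<'E'
from h import *
goto([-74,-40,87])
im,d=ctrl.grab_frame('top');K,M=w2c('top');c=im[190:280,205:385];save('t2',cv2.resize(c,None,fx=4,fy=4,interpolation=cv2.INTER_CUBIC))
E
```

```text
t 12.4 now box mm [-75.8 -31.4  86. ] F box [-0.07  1.05  0.56]
shift units [ 0.0029  0.0144 -0.0017] turn units [-0.0002  0.002   0.0013]
```

View pics/t2.png

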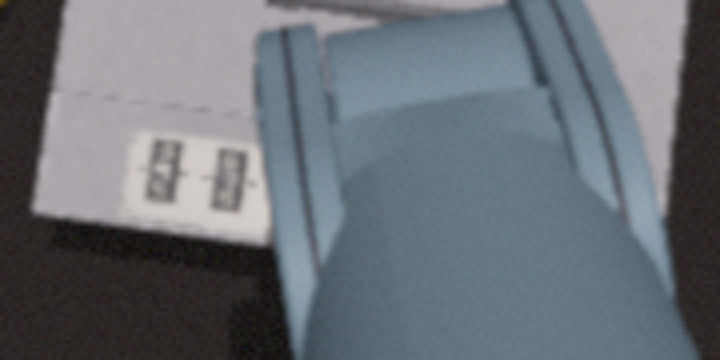

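The arm hides the catch here, so I'll go by force.

Request:
{"method": "arm_command", "body": {"rows": [[0,0.005,-0.001,0,0,0,0],[0,0.01,-0.001,0,0,0,0],[0,0.015,-0.001,0,0,0,0],[0,0.015,-0.001,0,0,0,0]]}}

```text
time_s: 12.85
ee_pos: [0.486, -0.037, 0.088]
orientation: [3.133, -0.225, 0.001]
wrist_force: [0.4, 0.9, -1.0]
finger_gap: 0.0002
gripper_force: 0.0
```

Request:
{"method": "arm_command", "body": {"rows": [[0,0.003,0,0,0,0,0],[0,0.006,0,0,0,0,0],[0,0.006,0,0,0,0,0]]}}

```text
time_s: 13.15
ee_pos: [0.4854, -0.0402, 0.0878]
orientation: [3.133, -0.225, -0.0]
wrist_force: [1.0, -0.3, -0.1]
finger_gap: -0.0005
gripper_force: 0.0
```

Request:
{"method": "arm_command", "body": {"rows": [[0,0.003,0,0,0,0,0],[0,0.006,0,0,0,0,0],[0,0.006,0,0,0,0,0]]}}

```text
time_s: 13.45
ee_pos: [0.4849, -0.0438, 0.0877]
orientation: [3.133, -0.225, -0.0]
wrist_force: [0.1, -0.8, 1.2]
finger_gap: -0.0001
gripper_force: 0.0
```

Request:
{"method": "arm_command", "body": {"rows": [[0,0.003,0,0,0,0,0],[0,0.006,0,0,0,0,0],[0,0.006,0,0,0,0,0]]}}

```text
time_s: 13.75
ee_pos: [0.4844, -0.0474, 0.0877]
orientation: [3.133, -0.225, -0.0]
wrist_force: [-0.2, 0.3, -0.3]
finger_gap: -0.0001
gripper_force: 0.0
```

Request:
{"method": "arm_command", "body": {"rows": [[0,0.003,0,0,0,0,0],[0,0.006,0,0,0,0,0],[0,0.006,0,0,0,0,0]]}}

```text
time_s: 14.05
ee_pos: [0.484, -0.05, 0.0877]
orientation: [-3.133, 0.224, -0.0]
wrist_force: [0.5, 2.7, -0.1]
finger_gap: 0.0001
gripper_force: 1.5
```

Request:
{"method": "arm_command", "body": {"rows": [[0,0.003,0,0,0,0,0],[0,0.006,0,0,0,0,0],[0,0.008,0,0,0,0,0],[0,0.008,0,0,0,0,0]]}}

```text
time_s: 14.45
ee_pos: [0.4833, -0.0554, 0.0877]
orientation: [-3.133, 0.225, -0.0]
wrist_force: [0.2, 2.9, -0.8]
finger_gap: 0.0
gripper_force: 1.9
```

Request:
{"method": "arm_command", "body": {"rows": [[0,0.003,0,0,0,0,0],[0,0.006,0,0,0,0,0],[0,0.006,0,0,0,0,0]]}}

```text
time_s: 14.75
ee_pos: [0.4827, -0.0592, 0.0878]
orientation: [3.133, -0.225, 0.0]
wrist_force: [1.1, 3.1, 0.4]
finger_gap: -0.0002
gripper_force: 2.0
```

Sliding freely, about 9 mm in. I'll continue in small steps.

Request:
{"method": "arm_command", "body": {"rows": [[0,0.002,0,0,0,0,0],[0,0.004,0,0,0,0,0],[0,0.004,0,0,0,0,0]]}}

```text
time_s: 15.05
ee_pos: [0.4824, -0.0613, 0.0878]
orientation: [-3.134, 0.224, -0.0]
wrist_force: [0.5, 4.9, -0.6]
finger_gap: 0.0003
gripper_force: 2.3
```

Request:
{"method": "arm_command", "body": {"rows": [[0,0.002,0,0,0,0,0],[0,0.004,0,0,0,0,0],[0,0.004,0,0,0,0,0]]}}

```text
time_s: 15.35
ee_pos: [0.4821, -0.0636, 0.0878]
orientation: [-3.133, 0.224, -0.0]
wrist_force: [0.5, 4.5, -1.6]
finger_gap: -0.0002
gripper_force: 2.4
```

Request:
{"method": "arm_command", "body": {"rows": [[0,0.001,0,0,0,0,0],[0,0.002,0,0,0,0,0],[0,0.002,0,0,0,0,0]]}}

```text
time_s: 15.65
ee_pos: [0.4821, -0.0638, 0.0877]
orientation: [-3.132, 0.223, -0.0]
wrist_force: [0.1, 7.4, -0.7]
finger_gap: 0.0002
gripper_force: 3.8
```

Request:
{"method": "arm_command", "body": {"rows": [[0,0.001,0,0,0,0,0],[0,0.0015,0,0,0,0,0],[0,0.0015,0,0,0,0,0]]}}

```text
time_s: 15.95
ee_pos: [0.482, -0.0638, 0.0877]
orientation: [-3.132, 0.222, -0.001]
wrist_force: [1.2, 10.0, -0.6]
finger_gap: 0.0001
gripper_force: 4.8
```

It has reached the stop: the force rises with no further motion. Now I'll let go and retreat toward the robot.

Request:
{"method": "arm_command", "body": {"rows": [[0,-0.02,0,0,0,0,0],[0,-0.04,0,0,0,0,0],[-0.05,-0.04,-0.01,0,0,0,0],[-0.13,-0.04,-0.05,0,0,0,0],[-0.2,0.0,-0.1,0,0,0,0],[-0.2,0.1,-0.17,0,0,0,0],[-0.2,0.2,-0.2,0,0,0,0],[-0.2,0.3,-0.2,0,0,0,0],[-0.2,0.4,-0.2,0,0,0,0],[-0.2,0.4,-0.2,0,0,0,0]]}}

```text
time_s: 16.95
ee_pos: [0.3291, -0.2798, 0.2079]
orientation: [3.132, -0.225, 0.001]
wrist_force: [1.3, 0.5, -0.3]
finger_gap: -0.0001
gripper_force: 0.0
```

```bash
python3 - <<'E'
from h import *
goto([-200,-300,200])
im,d=ctrl.grab_frame('top');save('t3',im);K,M=w2c('top');B=(cloud(d,K,M)-O)@RB*1000
for x in(-30,-15,0,40,80):
    m=(abs(B[...,0]-x)<4)&(abs(B[...,1]-100)<30)&(d>0);print(x,np.median(B[m][:,2]).round(1))
E
```

```text
t 16.95 now box mm [-194.9 -305.   207.9] F box [ 1.22  0.65 -0.32]
shift units [-0.0085 -0.0084  0.0132] turn units [ 0.001  -0.0003 -0.0006]
-30 3.1
-15 139.0
0 132.9
40 111.0
80 88.8
```

View pics/t3.png

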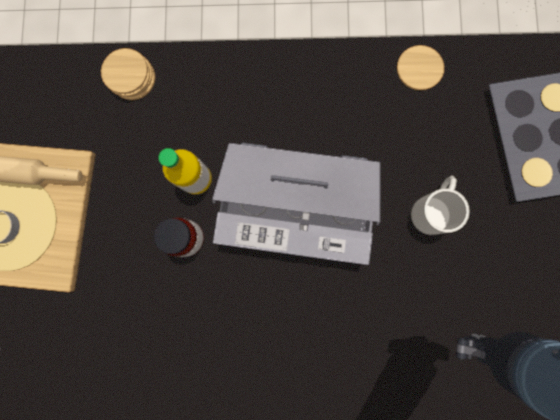

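The lid is up by about 0.5 rad (front edge near row 205), the catch is back at (328,244), and the jar, mug and bottle haven't moved. The robot is clear of everything, so I'm handing in.

```bash
python3 -c "
from station import ctrl
print(ctrl.job_done())"
```

```text
the job is handed in; nothing more can be done
None
```

The box is open: I set the wheels to 4-7-2 and slid the catch to its stop. The lid popped up and I let go, with the highest wrist force reading about 14 N and the jar, mug and bottle left alone; handed in at about 17 s.

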